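Hold a scoop of grinding balls over the weighing boat

TASK

Take the scoop by its black handle, scoop at least three of the steel grinding balls out of the tray and carry them over the things in between to the balance, never touching a ball with the gripper, spilling none and leaving the other things standing where they are. Finish still holding the loaded scoop, still and about level, reaching in over the front of the balance's glass draught shield, square to the weighing boat, with the middle of the scoop's front lip over the middle of the boat and a finger's breadth (10 to 15 mm) above the level of its rim. The balance is taking its zero, so never touch it, its shield or the boat.

Things in the scene. Friction and masses are not known exactly. Their poses are not given: they have to be found in the camera images.
- scoop: flat-nosed stainless scoop standing on its flat underside on the worktop, about 90 g. Origin: centre of the pan's underside; x to the nose, z up. Pan 50 mm long (x -25 to 25), 60 mm wide, floor 1.5 mm thick, closed back wall; side walls 26 mm high at the back, raked down to 3 mm at the nose. Level black handle: x -122 to -46, 12 mm wide (y), 16 mm high, centre line at z 66 mm
- scoop_grip (a point): where to grip the handle, across y, from above: on its centre line, at (-80, 0, 66) mm in the scoop's frame
- scoop_lip (a point): middle of the front lip edge, on the underside, at (25, 0, 0) mm in the scoop's frame; the pan's floor thins to 0.4 mm over the last 9 mm before this edge
- scoop_bowl (a point): middle of the pan, at (-3, 0, 9) mm in the scoop's frame; a ball in the scoop has its centre within 38 mm of it
- tray: grey tray with the balls, fixed to the worktop. Origin: centre of its underside; x along its length, away from the robot. Flat inner floor 3 mm up, x -60 to 45 mm, y +-45 mm; side walls and near (-x) wall steep, rim at y +-50 and x -65 mm; the far (+x) end is a ramp rising at 49 degrees from x 45 mm at the floor. Rim 39 mm high, outside 152 by 112 mm
- tray_floor (a point): point on the tray's inner floor at x 0, y 0 of the tray. Ball centres start within x 10 to 41, y +-30 mm. Pushed nose first with its lip on the floor and on up the far ramp, the scoop runs under the balls against the ramp; tipped nose up by about 0.3 rad it lifts them out
- balance: white laboratory balance, fixed, 200 mm deep (x), 190 wide, deck 58 mm high. Origin: centre of its underside; front (display, keys) at -x. Steel pan 124 mm square, top at z 66 mm, centred at x 18 mm, inside an open-topped square glass draught shield, 150 mm inside, walls 4 mm (rim band 6 mm), centred on the pan, top edge at z 114 mm
- boat: square white plastic weighing boat, loose and empty on the balance's pan, 80 mm square at the rim, 62 mm at its floor, 22 mm high, square to the balance within 0.1 rad. Origin: centre of its underside; x away from the balance's front
- boat_rim (a point): centre of the boat's open mouth, at rim height (22 mm above its underside)
- ball_1: steel grinding ball, 15 mm diameter, 14 g, loose in the tray; origin at its centre (its axes turn as it rolls)
- ball_2: steel grinding ball, 15 mm diameter, 14 g, loose in the tray; origin at its centre (its axes turn as it rolls)
- ball_3: steel grinding ball, 15 mm diameter, 14 g, loose in the tray; origin at its centre (its axes turn as it rolls)
- ball_4: steel grinding ball, 15 mm diameter, 14 g, loose in the tray; origin at its centre (its axes turn as it rolls)
- ball_5: steel grinding ball, 15 mm diameter, 14 g, loose in the tray; origin at its centre (its axes turn as it rolls)
- ball_6: steel grinding ball, 15 mm diameter, 14 g, loose in the tray; origin at its centre (its axes turn as it rolls)
- spirit_bottle: white spirit bottle, 61 mm wide, 149 mm tall, loose, between the scoop and the balance; origin at the centre of its underside. Leave standing
- cup_a: specimen cup with screw lid, 54 mm wide, 66 mm tall, loose, between scoop and balance; origin at the centre of its underside. Leave standing
- cup_b: second specimen cup, like the first, also in between. Leave standing
- small_bottle: small screw-cap reagent bottle, 48 mm wide, 87 mm tall, loose, behind the others; origin at the centre of its underside. Leave standing
Not all that is in view belongs to the job. Leave any green look-alike of the boat alone.

How it is judged:
By the outcome, as a careful person would: the job done as asked, in the order asked, and still so for the second after the job is handed in, while the arm keeps its last pose, push and grip.
It also fails if it takes over 61 s, if anything falls off the work surface, if the arm or the gripper's body presses on something with over 40 N, if the wrist force passes 120 N, or if a joint passes its speed limit or range.

ROBOT

A 7-joint arm with a two-finger parallel gripper is mounted at the origin on a cart in front of the work surface, level with it; the furniture and walls round the work are solid. World frame = base frame: x ahead of the robot, y to its left, z up, the work surface at z = 0. Lengths are in m, angles in rad, forces in N, time in s.
With the tool pointing down it reaches from about 0.4 to 0.875 m from the base axis. Payload 6.5 kg.
Tool frame: the origin (TCP) lies between the finger pads; the fingertips stand 25 mm ahead of it and the grasp point (between the pads) lies 6 mm ahead of it; z points along the fingers, y is the line along which they close (so a half turn about z gives the same grasp; the last joint's range is limited). The gripper opens to 88 mm and grips with 3 to 60 N. Pads are 18 mm wide; open, the fingers measure 123 mm over their backs; the gripper's body (75 mm by 187 mm) begins 45 mm behind the grasp point.
Start: joints at [1.18, 0.536, -0.004, 1.538, 0.003, 1.067, -0.071], TCP at [0.207, -0.616, 0.264] pointing down, gripper open.
Joint ranges: [-2.7, 2.7], [-0.37, 2.16], [-1.27, 1.26], [0.24, 2.4], [-1.31, 4.45], [0.19, 1.91], [-2.76, 2.76]. Speed limits (rad/s): [2.39, 2.39, 3.14, 3.14, 3.14, 3.14, 3.14].

INTERFACE

Orientations are given as a rotation vector (axis times angle).
In Python, from rig import get_state, snapshot, arm, finder gives the robot as it stands. The module is installed in compiled form; this text tells all that it offers.
- The arm moves only by the tool jog_arm, never from a script. Its arguments are lists of equal length, an entry for each row: "offset": the shift along the tool's x, y, z scaled (see below), a list of three; "roll": the turn about the tool's z scaled (see below); "jaw": the finger opening in mm, from 0 to 88.1. In form: {"offset": [[dx, dy, dz], ...], "roll": [roll, ...], "jaw": [jaw, ...]}. A call has 1 to 12 rows; each row is the pose to reach, as a shift and turn from the pose commanded when the call began, along the tool's axes at that moment, turning the shorter way round; what a row does not reach only later rows make up. The controller multiplies each number of a shift by 600 mm and each number of a turn by 180 degrees. A row lasts 1/12 s, in which the tool goes at most 41.7 mm and 7.16 degrees, less where a joint would pass 70% of its speed; a pose out of reach is approached as far as the arm can. A call with a number of a shift or a turn outside -1 to 1 is refused whole. A call with a gripper value outside its range is refused whole. The fingers move at their own pace and stop on an object; "force" is the grip in N (left out, the last holds). Time passes only in rows, so rows that repeat a pose let the fingers close. It gives the time, the measured TCP pose, the force, the opening and the grip force at its end, in the units of the state.
- get_state(): the state, without advancing time (a new reading comes with each control period).
- snapshot(name): name is "side" or "top" or "wrist"; returns a dict with "img" (400x640x3 uint8, red, green, blue), "depth" (400x640 float32, m along the optical axis (not along the pixel's ray), 0 where there is no reading), "fx", "fy", "cx", "cy" (pixels), "pose" (4x4, takes a point from camera to world coordinates); the wrist camera has in their place "mount" (4x4, takes a point from camera to tool coordinates, whose origin is the TCP and whose axes are the flange's). Camera axes: x right, y down, z forward; pixel columns grow to the right and rows downward; lengths in m; the calibration is good to about 2 mm. The wrist camera is an equidistant fisheye: a pixel r from the principal point sees the ray r / f radians off the axis. A picture is of the moment at which its call begins: read the wrist's pose just before it.
- arm.hand_in(): hands the job in; it is judged then, once.
Trained networks look in the newest picture that a camera, given by its name, has taken for a name from the list of things; names that differ only in an ending like _2 or _b are one class to them, and where a whole thing is asked for, a point or a joint stands for the part that bears it (a point fixed in the world has none). Each returns a list of dicts, best first, with "confidence" (0 to 1); they miss things now and then, are a little off and sometimes report something else, mostly with a low value. They report only what shows in the picture. A call takes as long as a camera call. They do not tell look-alikes from the thing itself.
- finder.outline_of(camera, name): "mask" (400x640 bool, what is visible of it).
- finder.place_of(camera, name): "location" ([x, y, z] in m, in world coordinates, good to about 4 mm: a listed point, or the origin of a listed thing).
The state is a dict: "time_s": time; "joint_pos": joint angles; "joint_vel": joint speeds; "effort": joint torques, N m; "ee_pos": TCP position; "ee_rot": TCP orientation; "force": force on the tool from outside, world axes, zero at the start; "wrist_torque": the same for the moment, N m; "finger_gap": finger opening in m; "grip_force": force on a finger pad.
Only numpy, scipy, OpenCV 4.12 (cv2) and the standard library are available. Lean on these libraries where they do the work, as an engineer would, in place of code of your own. Each camera call takes 0.05 s, during which the arm holds its last target. There are 200 camera calls.

## Working session

There is one attempt and no reset: what is moved stays moved. The work goes in short steps, Python scripts to look and compute and a tool call to move; the robot and the scene stay as the last step left them, time stands still between calls to the robot, and variables do not carry over. Pictures are saved under pics/ and viewed, at most 10 in all, crops included, and the job is handed in when it is done.

Besides the shell and the picture viewer there is one more tool, called after "Call:" by a JSON object that holds its "fn" and its "kwargs", one argument or row to a line. jog_arm: Moves the arm, as the interface text tells. Shifts and turns lie within -1 to 1; 1 stands for 600 mm of shift or 180 degrees of turn. Its arguments: {"type":"object","properties":{"offset":{"type":"array","items":{"type":"array","items":{"type":"number"}}},"roll":{"type":"array","items":{"type":"number"}},"jaw":{"type":"array","items":{"type":"number"}},"force":{"type":"number"}},"required":["offset","roll","jaw"]}

```bash
mkdir -p pics; ls; python3 - <<'E'
from rig import get_state, snapshot, arm, finder
import cv2,numpy as np
s=get_state(); print({k:np.round(v,3).tolist() for k,v in s.items()})
for c in ("top","side"):
    p=snapshot(c); cv2.imwrite(f"pics/{c}0.png",p["img"][:,:,::-1]); np.savez(f"{c}0.npz",**p)
    print(c,p["fx"],p["cx"],p["cy"],np.round(p["pose"],3).tolist())
    for n in "scoop scoop_grip scoop_lip scoop_bowl tray tray_floor balance boat boat_rim ball_1 spirit_bottle cup_a small_bottle".split():
        print(n,[(np.round(d["location"],3).tolist(),round(d["confidence"],2)) for d in finder.place_of(c,n)])
E
```

```text
pics
{'time_s': 0.0, 'joint_pos': [1.18, 0.537, -0.004, 1.539, 0.003, 1.067, -0.071], 'joint_vel': [-0.0, 0.0, 0.0, -0.002, -0.0, -0.0, -0.001], 'effort': [-0.001, -57.099, 0.99, -25.161, -0.056, 0.018, 0.0], 'ee_pos': [0.207, -0.615, 0.263], 'ee_rot': [-3.099, -0.508, 0.001], 'force': [-0.867, -0.318, 0.429], 'wrist_torque': [0.016, -0.013, 0.024], 'grip_force': 0.0, 'finger_gap': 0.088}
top 367.0498702280978 323.29356964333624 200.86742387415316 [[-0.001, -0.992, 0.126, 0.375], [-1.0, 0.003, 0.009, 0.016], [-0.009, -0.126, -0.992, 1.086], [0.0, 0.0, 0.0, 1.0]]
scoop [([0.534, -0.116, 0.001], 0.9)]
scoop_grip [([0.46, -0.092, 0.067], 0.86)]
scoop_lip [([0.56, -0.126, 0.001], 0.75), ([0.532, -0.115, -0.0], 0.26)]
scoop_bowl [([0.536, -0.118, 0.01], 0.82), ([0.466, -0.358, 0.007], 0.7)]
tray [([0.455, -0.332, -0.0], 0.68)]
tray_floor [([0.452, -0.329, 0.003], 0.86), ([0.506, 0.257, 0.067], 0.68)]
balance [([0.489, 0.256, 0.002], 0.58)]
boat [([0.292, 0.38, 0.002], 0.94), ([0.505, 0.256, 0.067], 0.84), ([0.46, -0.094, 0.069], 0.3)]
boat_rim [([0.29, 0.378, 0.022], 0.8), ([0.504, 0.259,
[... 815 characters left out ...]
0.259, 0.067], 0.64)]
tray [([0.451, -0.333, 0.001], 0.78)]
tray_floor [([0.457, -0.33, 0.001], 0.96)]
balance [([0.491, 0.26, 0.002], 0.88), ([0.431, 0.052, 0.003], 0.19)]
boat [([0.29, 0.383, -0.001], 0.67), ([0.508, 0.258, 0.067], 0.55), ([0.453, -0.329, 0.002], 0.32)]
boat_rim [([0.292, 0.379, 0.021], 0.7)]
ball_1 [([0.588, 0.046, -0.0], 0.61), ([0.462, -0.33, 0.01], 0.54), ([0.487, -0.335, 0.01], 0.51), ([0.465, -0.304, 0.009], 0.38)]
spirit_bottle [([0.586, 0.047, -0.003], 0.93), ([0.453, -0.336, 0.004], 0.74), ([0.465, -0.304, 0.005], 0.66)]
cup_a [([0.432, 0.053, 0.003], 0.73), ([0.561, -0.119, -0.002], 0.6), ([0.495, 0.035, -0.004], 0.54)]
small_bottle [([0.432, 0.05, 0.003], 0.29)]
```

View pics/top0.png

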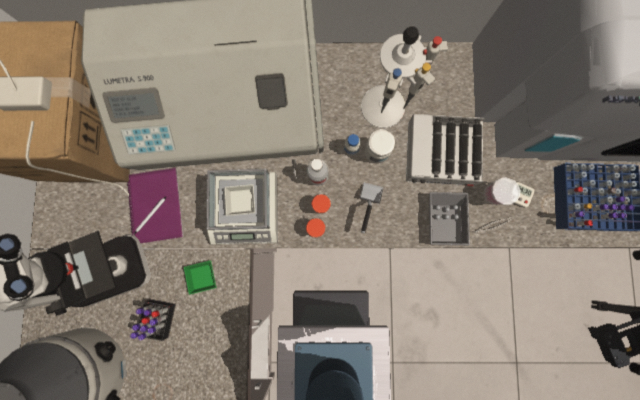

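View pics/side0.png

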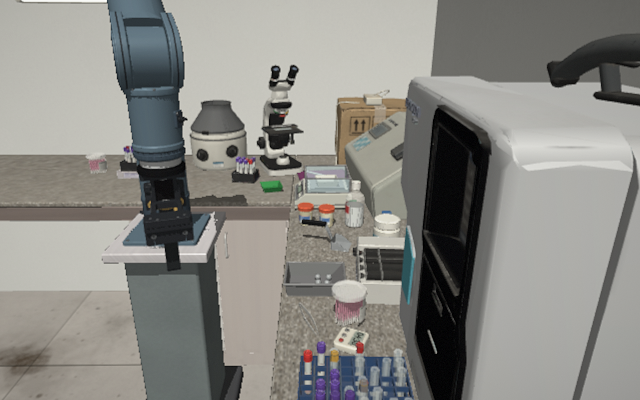

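The top picture shows the scoop pan at (370,192) with its black handle at (366,217), the tray at (449,218), and the balance with the white boat at (239,200). The green look-alike boat is at (199,277), the cups at (320,204) and (315,228), and the spirit bottle at (317,170). The side view agrees.

What could be mistaken for the handle: the black tray and tube rack at (150,320), the rack at (447,148) and the pen or rod at (485,225). The scoop handle at (366,217) is my choice. I'll use the wrist camera for the close check, going over the tray first.

Call:
{"fn": "jog_arm", "kwargs": {
  "offset": [
    [0.488,-0.338,0],
    [0.488,-0.338,0],
    [0.488,-0.338,0],
    [0.488,-0.338,0],
    [0.488,-0.338,0],
    [0.488,-0.338,0],
    [0.488,-0.338,0],
    [0.488,-0.338,0],
    [0.488,-0.338,0],
    [0.488,-0.338,0],
    [0.488,-0.338,0],
    [0.488,-0.338,0]
  ],
  "roll": [0.103,0.103,0.103,0.103,0.103,0.103,0.103,0.103,0.103,0.103,0.103,0.103],
  "jaw": [88,88,88,88,88,88,88,88,88,88,88,88]
}}

```text
time_s: 2.4
ee_pos: [0.4195, -0.3314, 0.2638]
ee_rot: [3.141, 0.0, -0.001]
force: [0.1, 0.2, 0.1]
finger_gap: 0.0881
grip_force: 0.0
```

```bash
cat > h.py <<'E'
from rig import get_state, snapshot, arm, finder
import cv2, numpy as np
from scipy.spatial.transform import Rotation as Rn
def tool(s=None):
    s=s or get_state(); T=np.eye(4); T[:3,:3]=Rn.from_rotvec(s["ee_rot"]).as_matrix(); T[:3,3]=s["ee_pos"]; return T
def cloud(p,T=None):
    "world coordinates of every pixel (nan without depth)"
    v,u=np.mgrid[:400,:640].astype(float); x=(u-p["cx"])/p["fx"]; y=(v-p["cy"])/p["fy"]
    if "mount" in p:
        r=np.hypot(x,y)+1e-9; k=np.tan(np.minimum(r,1.5))/r; x,y=x*k,y*k; M=T@p["mount"]
    else: M=p["pose"]
    d=np.where(p["depth"]>0,p["depth"],np.nan)
    return np.stack([x*d,y*d,d],-1)@M[:3,:3].T+M[:3,3]
def shot(c,png=None):
    T=tool(); p=snapshot(c)
    if png: cv2.imwrite(f"pics/{png}.png",p["img"][:,:,::-1])
    return p,cloud(p,T)
def loc(c,n,k=3): return [(np.round(d["location"],4).tolist(),round(d["confidence"],2)) for d in finder.place_of(c,n)[:k]]
def masks(c,n): return [(d["mask"],d["confidence"]) for d in finder.outline_of(c,n)]
def tools():
    s=get_state(); T=tool(s)
    print("t",round(s["time_s"],2),"pos",np.round(s["ee_pos"],4),"heading",round(np.arctan2(T[1,0],T[0,0]),4),"zdown",np.round(T[:3,2],3),"F",np.round(s["force"],1),"gap",round(s["finger_gap"],4),"grip",round(s["grip_force"],1),"q",np.round(s["joint_pos"],2))
E
python3 - <<'E'
from h import *
tools(); p,P=shot("wrist","w1"); print(np.round(p["mount"],3).tolist(),p["fx"])
for n in ("tray","tray_floor"): print(n,loc("wrist",n))
print(loc("wrist","ball_1",8))
for m,c in masks("wrist","ball_1")[:9]:
    q=P[m]; print(c,m.sum(),np.round(np.nanmedian(q,0),4),np.round(np.argwhere(m).mean(0)))
m=masks("wrist","tray")[0][0]; q=P[m&(P[...,2]>.034)&(P[...,2]<.045)]
print(cv2.minAreaRect(q[:,:2].astype(np.float32)),len(q))
E
```

```text
t 2.4 pos [ 0.4195 -0.3314  0.2638] heading 0.0001 zdown [-0.    -0.001 -1.   ] F [0.1 0.2 0.1] gap 0.0881 grip 0.0 q [ 0.62  0.34 -0.05  1.84  0.02  0.96 -1.  ]
[[-0.0, -0.958, -0.287, 0.074], [1.0, -0.0, -0.0, -0.0], [-0.0, -0.287, 0.958, -0.121], [0.0, 0.0, 0.0, 1.0]] 309.70691628693146
tray []
tray_floor [([0.4562, -0.3284, 0.0027], 0.73)]
[([0.4618, -0.3061, 0.013], 0.71), ([0.4917, -0.3039, 0.0118], 0.65), ([0.4904, -0.3346, 0.0111], 0.56), ([0.489, -0.3561, 0.0106], 0.45), ([0.4669, -0.3606, 0.0096], 0.41)]
0.63 118 [ 0.4652 -0.3327  0.0159] [135. 322.]
0.49 106 [ 0.4651 -0.3588  0.0163] [135. 344.]
((0.4578288495540619, -0.33191972970962524), (0.11216168105602264, 0.15118110179901123), 88.97401428222656) 2614
```

```bash
python3 - <<'E'
from h import *
p,P=shot("wrist"); im=p["img"][:,:,::-1]
cv2.imwrite("pics/w1c.png",cv2.resize(im[60:260,200:460],None,fx=3,fy=3,interpolation=cv2.INTER_CUBIC)[:600,:780])
# tops of balls
x,y,z=P[...,0],P[...,1],P[...,2]
m=((z>.0125)&(z<.022)&(abs(y+.332)<.042)&(x>.40)&(x<.498)).astype(np.uint8)
n,L,S,C=cv2.connectedComponentsWithStats(m)
for i in range(1,n):
    if S[i,4]>15:
        q=P[L==i]; t=q[q[:,2]>np.percentile(q[:,2],70)]; print(S[i],np.round(q.mean(0),4),"top",np.round(t.mean(0),4))
f=P[(abs(x-.43)<.02)&(abs(y+.332)<.03)]; print("floor",np.nanmedian(f[:,2]))
E
```

```text
[295 108  13  11 111] [ 0.492  -0.3077  0.0161] top [ 0.4921 -0.3075  0.0178]
[339 108  12  11 104] [ 0.4923 -0.3586  0.0162] top [ 0.4926 -0.3579  0.0179]
[318 111  13  12 113] [ 0.4872 -0.3344  0.0159] top [ 0.4867 -0.3337  0.0179]
[316 129  12  13 110] [ 0.4651 -0.3324  0.016 ] top [ 0.4645 -0.3321  0.0177]
[294 130  13  12 114] [ 0.4647 -0.306   0.0158] top [ 0.4647 -0.3053  0.0175]
[339 130  12  12 115] [ 0.4648 -0.3594  0.0158] top [ 0.4648 -0.36    0.0175]
floor 0.3375471521307911
```

View pics/w1c.png

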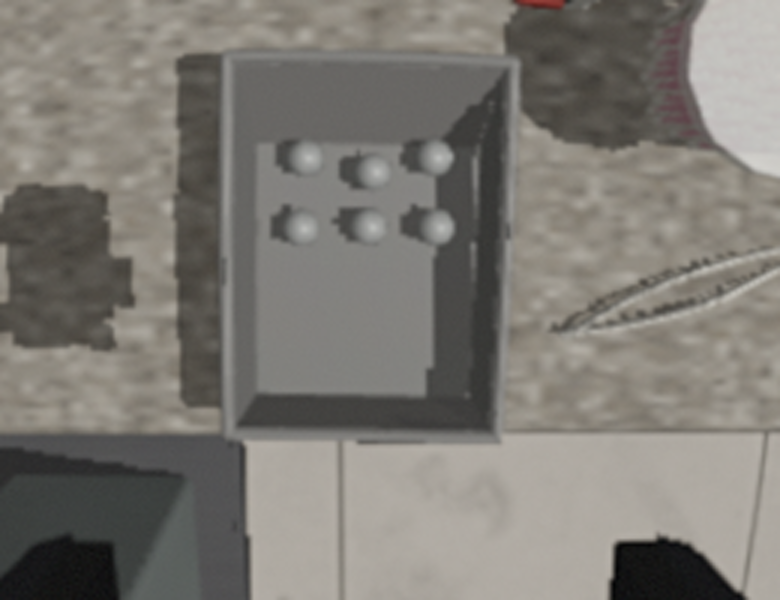

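The crop shows six balls in two rows of three, with the columns at crop x of about 305, 370 and 437. The tray is turned by about -0.018 rad. I'll take the two left-hand columns (four balls). The next stop is over the scoop.

Call:
{"fn": "jog_arm", "kwargs": {
  "offset": [
    [0.075,-0.395,0],
    [0.075,-0.395,0],
    [0.075,-0.395,0],
    [0.075,-0.395,0],
    [0.075,-0.395,0],
    [0.075,-0.395,0],
    [0.075,-0.395,0],
    [0.075,-0.395,0],
    [0.075,-0.395,0],
    [0.075,-0.395,0]
  ],
  "roll": [0.102,0.102,0.102,0.102,0.102,0.102,0.102,0.102,0.102,0.102],
  "jaw": [88,88,88,88,88,88,88,88,88,88]
}}

```text
time_s: 3.58
ee_pos: [0.4645, -0.0951, 0.2636]
ee_rot: [3.1, -0.503, -0.0]
force: [-1.2, -0.0, -0.4]
finger_gap: 0.0878
grip_force: 0.0
```

```bash
python3 - <<'E'
from h import *
tools(); p,P=shot("wrist"); im=p["img"][:,:,::-1]
for n in ("scoop_grip","scoop_lip","scoop","scoop_bowl"): print(n,loc("wrist",n))
x,y,z=P[...,0],P[...,1],P[...,2]
m=(z>.066)&(z<.082)&(np.hypot(x-.463,y+.092)<.06)
q=P[m]; r=cv2.minAreaRect(q[:,:2].astype(np.float32)); print("handle",m.sum(),r,np.round(q.mean(0),4))
v=np.linalg.svd(q[:,:2]-q[:,:2].mean(0))[2][0]; print("yaw",np.arctan(v[1]/v[0]), np.round(np.argwhere(m).mean(0)))
ms=masks("wrist","scoop"); print([(a.sum(),c) for a,c in ms])
g=P[ms[0][0]]; lo=g[(g[:,2]<.03)&(g[:,0]>.45)]; print("pan",cv2.minAreaRect(lo[:,:2].astype(np.float32)))
i=np.argwhere(m).mean(0).astype(int); cv2.imwrite("pics/w2c.png",cv2.resize(im[max(i[0]-120,0):i[0]+80,max(i[1]-130,0):i[1]+130],None,fx=3,fy=3))
E
```

```text
t 3.58 pos [ 0.4645 -0.0951  0.2636] heading -0.322 zdown [-0.    -0.001 -1.   ] F [-1.2 -0.  -0.4] gap 0.0878 grip 0.0 q [ 0.21  0.24 -0.12  1.98  0.04  0.92 -1.82]
scoop_grip [([0.4537, -0.0936, 0.0629], 0.7), ([0.4898, -0.3588, 0.01], 0.42)]
scoop_lip [([0.563, -0.1201, 0.0007], 0.71)]
scoop [([0.5399, -0.1135, -0.0001], 0.67), ([0.4903, -0.3374, 0.0126], 0.5)]
scoop_bowl [([0.5367, -0.1137, 0.0057], 0.96), ([0.5013, 0.0281, -0.0017], 0.19)]
handle 839 ((0.45581018924713135, -0.09237176179885864), (0.013004294596612453, 0.0822383314371109), 73.999267578125) [ 0.4574 -0.0925  0.0731]
yaw -0.26783823778552274 [190. 321.]
[(np.int64(3296), 0.6)]
pan ((0.5205321907997131, -0.10957000404596329), (0.06545131653547287, 0.09004201740026474), 72.25220489501953)
```

View pics/w2c.png

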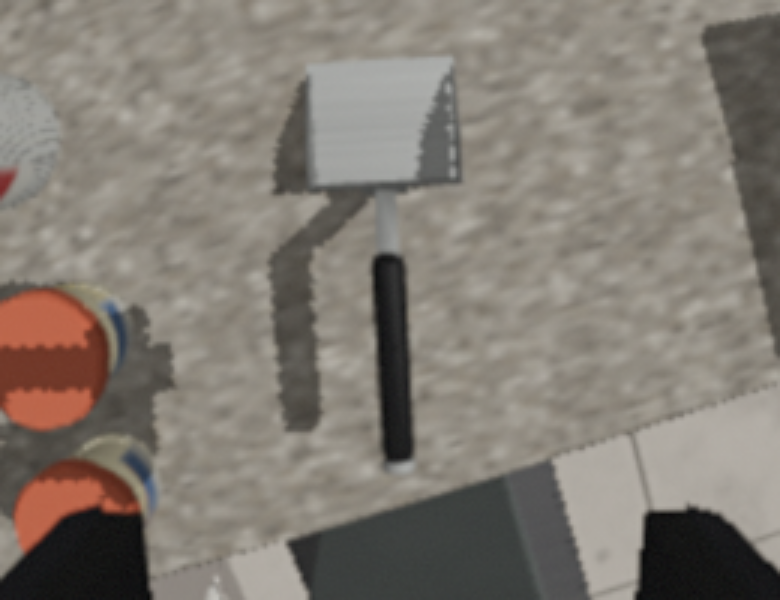

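The crop shows the scoop with its pan at (385,125) and its black handle running from (388,258) to (400,465). The red-lidded cups are clear to the left, so this is the right handle. Its yaw is about -0.266 rad.

Call:
{"fn": "jog_arm", "kwargs": {
  "offset": [
    [-0.007,0,0.05],
    [-0.007,0,0.11],
    [-0.007,0,0.17],
    [-0.007,0,0.22],
    [-0.007,0,0.26],
    [-0.007,0,0.29],
    [-0.007,0,0.31],
    [-0.007,0,0.319],
    [-0.007,0,0.319],
    [-0.007,0,0.319],
    [-0.007,0,0.319]
  ],
  "roll": [-0.018,-0.018,-0.018,-0.018,-0.018,-0.018,-0.018,-0.018,-0.018,-0.018,-0.018],
  "jaw": [88,88,88,88,88,88,60,40,25,25,25],
  "force": 15
}}

```text
time_s: 4.8
ee_pos: [0.4616, -0.0922, 0.0731]
ee_rot: [3.114, -0.412, 0.002]
force: [-0.2, 1.1, 0.0]
finger_gap: 0.057
grip_force: 0.0
```

Call:
{"fn": "jog_arm", "kwargs": {
  "offset": [
    [0,0,0],
    [0,0,0],
    [0,0,0],
    [0,0,0],
    [0,0,0],
    [0,0,0],
    [0,0,0],
    [0,0,0]
  ],
  "roll": [0,0,0,0,0,0,0,0],
  "jaw": [20,14,8,4,4,4,4,4],
  "force": 15
}}

```text
time_s: 5.47
ee_pos: [0.4609, -0.092, 0.0723]
ee_rot: [3.115, -0.411, -0.0]
force: [-0.3, 0.2, 0.6]
finger_gap: 0.0122
grip_force: 14.9
```

Call:
{"fn": "jog_arm", "kwargs": {
  "offset": [
    [0,0,0],
    [0,0,0],
    [0,0,0],
    [0,0,0]
  ],
  "roll": [0,0,0,0],
  "jaw": [4,4,4,4],
  "force": 60
}}

```text
time_s: 5.8
ee_pos: [0.4609, -0.092, 0.0723]
ee_rot: [-3.115, 0.411, 0.0]
force: [0.1, 0.6, 0.9]
finger_gap: 0.0112
grip_force: 59.9
```

```bash
python3 -c "
from h import *
tools()"
```

```text
t 5.8 pos [ 0.4609 -0.092   0.0723] heading -0.2626 zdown [-0.  0. -1.] F [0.1 0.6 0.9] gap 0.0112 grip 59.9 q [ 0.18  0.57 -0.1   2.11  0.11  0.47 -1.84]
```

Call:
{"fn": "jog_arm", "kwargs": {
  "offset": [
    [0,0,-0.01],
    [0,0,-0.03],
    [0,0,-0.07],
    [0,0,-0.11],
    [0,0,-0.15],
    [0,0,-0.18],
    [0,0,-0.2],
    [0,0,-0.2],
    [0,0,-0.2]
  ],
  "roll": [0,0,0,0,0,0,0,0,0],
  "jaw": [4,4,4,4,4,4,4,4,4],
  "force": 60
}}

```text
time_s: 6.55
ee_pos: [0.461, -0.0921, 0.1927]
ee_rot: [3.114, -0.412, 0.002]
force: [0.6, 0.4, -1.6]
finger_gap: 0.0108
grip_force: 59.9
```

```bash
cat >> h.py <<'E'
def scoop_fit(png=None):
    "pan floor plane and lip in the tool frame, from the wrist camera"
    T=tool(); p=snapshot("wrist"); P=cloud(p,np.eye(4)); x,y,z=P[...,0],P[...,1],P[...,2]
    if png: cv2.imwrite(f"pics/{png}.png",p["img"][:,:,::-1])
    m=(x>.04)&(x<.16)&(abs(y)<.045)&(z>.02)&(z<.095)&(p["depth"]>0)
    f=m&(abs(y)<.022)&(x>.065)&(x<.09); A=np.c_[P[f][:,0]-.078,P[f][:,1],np.ones(f.sum())]
    c=np.linalg.lstsq(A,P[f][:,2],rcond=None)[0]
    for _ in range(3):
        r=abs(A@c-P[f][:,2])<.002; c=np.linalg.lstsq(A[r],P[f][r,2],rcond=None)[0]
    on=m&(abs(c[0]*(x-.078)+c[1]*y+c[2]-z)<.003)&(abs(y)<.02)
    q=P[on]; lip=[np.percentile(q[abs(q[:,1]-k)<.006,0],98) for k in(-.015,0,.015)]
    print("tilt(nose up)",-c[0],"roll",c[1],"floor z at x.078",c[2],"lip x",np.round(lip,4),"n",r.sum())
    a=P[m&(x>.08)&(x<.10)&(z<c[2]-.004)]; print("y extents walls",np.round(np.percentile(a[:,1],[1,99]),4) if len(a) else None)
    return p,P
E
python3 - <<'E'
from h import *
tools(); p,P=scoop_fit("w3")
x,y,z=P[...,0],P[...,1],P[...,2]
for k in (.05,.06,.07,.08,.09,.1,.11,.115): 
    m=(abs(x-k)<.003)&(abs(y)<.02)&(z<.15); print(k,m.sum(),np.round(np.nanmedian(z[m]),4) if m.sum() else 0)
m=(abs(x-.09)<.004)&(z<.15)&(abs(y)<.05); print(np.round([y[m].min(),y[m].max()],4))
E
```

```text
t 6.55 pos [ 0.461  -0.0921  0.1927] heading -0.2628 zdown [ 0.001 -0.    -1.   ] F [ 0.6  0.4 -1.6] gap 0.0108 grip 59.9 q [ 0.21  0.34 -0.13  2.06  0.06  0.75 -1.79]
tilt(nose up) -0.005969737359470255 roll 0.0010715641402379433 floor z at x.078 0.07117969814524515 lip x [0.1043 0.1041 0.1038] n 2849
y extents walls [-0.0296  0.0306]
0.05 309 0.0432
0.06 646 0.071
0.07 649 0.0711
0.08 648 0.0712
0.09 640 0.0712
0.1 613 0.0717
0.11 0 0
0.115 0 0
[-0.0298  0.0306]
```

View pics/w3.png

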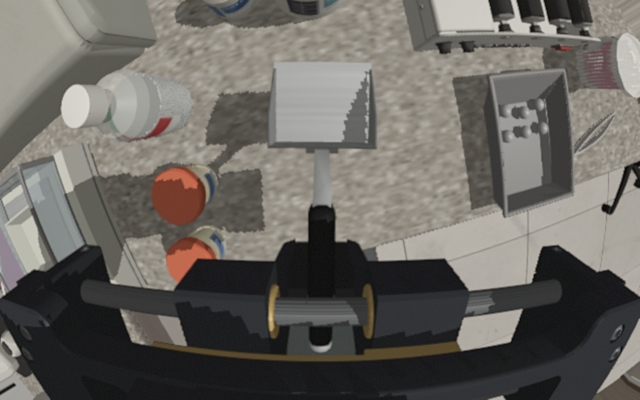

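The picture shows the scoop held level, with its pan at (322,105) and its lip 104 mm ahead of the TCP. The tray is at the upper right. Moving to above the tray.

Call:
{"fn": "jog_arm", "kwargs": {
  "offset": [
    [-0.005,0.02,0],
    [-0.014,0.06,0],
    [-0.025,0.11,0],
    [-0.037,0.165,0],
    [-0.05,0.22,0],
    [-0.063,0.275,0],
    [-0.075,0.33,0],
    [-0.085,0.375,0],
    [-0.092,0.405,0],
    [-0.0944,0.4145,0],
    [-0.0944,0.4145,0],
    [-0.0944,0.4145,0]
  ],
  "roll": [-0.01,-0.02,-0.03,-0.04,-0.05,-0.06,-0.07,-0.0779,-0.0779,-0.0779,-0.0779,-0.0779],
  "jaw": [4,4,4,4,4,4,4,4,4,4,4,4]
}}

```text
time_s: 7.6
ee_pos: [0.3419, -0.3162, 0.1916]
ee_rot: [-3.14, 0.027, 0.001]
force: [0.2, 0.1, -1.4]
finger_gap: 0.011
grip_force: 59.9
```

```bash
python3 - <<'E'
from h import *
tools(); p,P=scoop_fit("w4"); T=tool()
W=P@T[:3,:3].T+T[:3,3]; x,y,z=W[...,0],W[...,1],W[...,2]
m=((z>.0125)&(z<.022)&(abs(y+.332)<.042)&(x>.40)&(x<.498)).astype(np.uint8)
n,L,S,C=cv2.connectedComponentsWithStats(m)
for i in range(1,n):
    if S[i,4]>15:
        q=W[L==i]; t=q[q[:,2]>np.percentile(q[:,2],70)]; print(S[i],"top",np.round(t.mean(0),4))
q=W[(z>.036)&(z<.043)&(x<.56)&(x>.35)&(abs(y+.332)<.07)]; print(cv2.minAreaRect(q[:,:2].astype(np.float32)))
q=W[(z>.036)&(z<.043)&(abs(y+.332)<.03)&(x>.5)&(x<.56)]; print("far rim x",np.percentile(q[:,0],[2,50,98]) if len(q) else 0)
E
```

```text
t 7.6 pos [ 0.3419 -0.3162  0.1916] heading -0.0174 zdown [-0.001  0.002 -1.   ] F [ 0.2  0.1 -1.4] gap 0.011 grip 59.9 q [ 0.72  0.33 -0.08  2.07  0.04  0.74 -0.97]
tilt(nose up) -0.008713018965317051 roll 0.0007699261671375579 floor z at x.078 0.07114628357653607 lip x [0.1045 0.1043 0.1038] n 2861
y extents walls [-0.0297  0.0304]
[303  28  15  14 154] top [ 0.4925 -0.3075  0.018 ]
[356  28  14  13 146] top [ 0.4933 -0.3576  0.018 ]
[330  32  16  15 169] top [ 0.4869 -0.3334  0.0181]
[301  55  16   7  77] top [ 0.4666 -0.3055  0.0179]
[329  54  16   9  96] top [ 0.466  -0.3321  0.018 ]
[357  54  16  12 109] top [ 0.4658 -0.3593  0.018 ]
((0.45317989587783813, -0.3311009705066681), (0.112229123711586, 0.14052554965019226), 88.80508422851562)
far rim x 0
```

Call:
{"fn": "jog_arm", "kwargs": {
  "offset": [
    [0,0,0.02],
    [0,0.001,0.05],
    [0,0.001,0.08],
    [0,0.001,0.11],
    [0,0.001,0.14],
    [0,0.001,0.165],
    [0,0.001,0.18],
    [0,0.001,0.188],
    [0,0.001,0.188],
    [0,0.001,0.188]
  ],
  "roll": [0,0,0,0,0,0,0,0,0,0],
  "jaw": [4,4,4,4,4,4,4,4,4,4]
}}

```text
time_s: 8.48
ee_pos: [0.3438, -0.3177, 0.0801]
ee_rot: [3.141, -0.025, 0.004]
force: [4.6, 1.3, -0.3]
finger_gap: 0.011
grip_force: 59.9
```

Call:
{"fn": "jog_arm", "kwargs": {
  "offset": [
    [0,0,0.002],
    [0,0,0.004],
    [0,0,0.006],
    [0,0,0.006],
    [0,0,0.006]
  ],
  "roll": [0,0,0,0,0],
  "jaw": [4,4,4,4,4]
}}

```text
time_s: 8.9
ee_pos: [0.3435, -0.3187, 0.0769]
ee_rot: [3.139, -0.028, 0.006]
force: [5.4, 1.6, 5.5]
finger_gap: 0.011
grip_force: 60.0
```

Call:
{"fn": "jog_arm", "kwargs": {
  "offset": [
    [0.003,0,0],
    [0.006,0,0],
    [0.007,0,0],
    [0.007,0,0]
  ],
  "roll": [0,0,0,0],
  "jaw": [4,4,4,4]
}}

```text
time_s: 9.23
ee_pos: [0.3457, -0.3185, 0.076]
ee_rot: [3.141, -0.029, -0.0]
force: [2.5, -0.6, 2.0]
finger_gap: 0.011
grip_force: 59.9
```

```bash
python3 - <<'E'
from h import *
tools(); p,P=scoop_fit("w5")
E
```

```text
t 9.23 pos [ 0.3457 -0.3185  0.076 ] heading -0.0184 zdown [-0. -0. -1.] F [ 2.5 -0.6  2. ] gap 0.011 grip 59.9 q [ 0.7   0.56 -0.06  2.11  0.07  0.47 -1.01]
tilt(nose up) 0.011653583812355496 roll -0.0011043085081734183 floor z at x.078 0.06962950086234014 lip x [0.13   0.1356 0.1271] n 2868
y extents walls [-0.0442  0.0304]
```

Call:
{"fn": "jog_arm", "kwargs": {
  "offset": [
    [0.003,0,0],
    [0.006,0,0.001],
    [0.009,0,0.002],
    [0.009,0,0.002],
    [0.009,0,0.002]
  ],
  "roll": [0,0,0,0,0],
  "jaw": [4,4,4,4,4]
}}

```text
time_s: 9.7
ee_pos: [0.3488, -0.318, 0.0744]
ee_rot: [-3.14, 0.03, 0.007]
force: [-4.7, 1.1, 8.7]
finger_gap: 0.0111
grip_force: 59.9
```

```bash
python3 - <<'E'
from h import *
tools(); p,P=scoop_fit("w6")
E
```

```text
t 9.7 pos [ 0.3488 -0.318   0.0744] heading -0.0192 zdown [-0.004  0.002 -1.   ] F [-4.7  1.1  8.7] gap 0.0111 grip 59.9 q [ 0.69  0.56 -0.06  2.11  0.07  0.48 -1.01]
tilt(nose up) 0.018290603769483865 roll 0.0004876955504430208 floor z at x.078 0.06918575070312238 lip x [0.1369 0.1433 0.1315] n 2883
y extents walls [-0.0436  0.0303]
```

Call:
{"fn": "jog_arm", "kwargs": {
  "offset": [
    [0.006,0,-0.001],
    [0.012,0,-0.001],
    [0.018,0,-0.001],
    [0.024,0,-0.001],
    [0.03,0,-0.001],
    [0.036,0,-0.001],
    [0.042,0,-0.001],
    [0.048,0,-0.001],
    [0.054,0,-0.001],
    [0.06,0,-0.001],
    [0.065,0,-0.001],
    [0.065,0,-0.001]
  ],
  "roll": [0,0,0,0,0,0,0,0,0,0,0,0],
  "jaw": [4,4,4,4,4,4,4,4,4,4,4,4]
}}

```text
time_s: 10.75
ee_pos: [0.3881, -0.3188, 0.075]
ee_rot: [-3.14, 0.03, 0.007]
force: [-4.4, -0.0, 6.8]
finger_gap: 0.0112
grip_force: 59.9
```

```bash
cat >> h.py <<'E'
def balls(p,P):
    x,y,z=P[...,0],P[...,1],P[...,2]; ms=masks("wrist","ball_1")
    for m,c in ms:
        if m.sum()<600: print(round(c,2),np.round(np.argwhere(m).mean(0)),np.round(np.nanmedian(P[m],0),4))
E
python3 - <<'E'
from h import *
tools(); p,P=scoop_fit(); balls(p,P); im=p["img"][:,:,::-1]
cv2.imwrite("pics/w7.png",cv2.resize(im[0:160,220:430],None,fx=3.6,fy=3.6,interpolation=cv2.INTER_CUBIC))
E
```

```text
t 10.75 pos [ 0.3881 -0.3188  0.075 ] heading -0.0188 zdown [-0.005  0.001 -1.   ] F [-4.4 -0.   6.8] gap 0.0112 grip 59.9 q [ 0.64  0.59 -0.06  2.03  0.07  0.52 -1.05]
tilt(nose up) 0.007169048181501339 roll -0.0010325573720002257 floor z at x.078 0.06990510752148917 lip x [0.1138 0.1137 0.1066] n 2745
y extents walls [-0.0432  0.0417]
0.92 [ 79. 343.] [0.0925 0.0124 0.0569]
0.92 [ 58. 318.] [ 0.1052 -0.0019  0.0581]
0.87 [ 76. 299.] [ 0.0945 -0.0129  0.0569]
0.87 [ 56. 350.] [0.1063 0.016  0.0582]
0.7 [106. 388.] [0.0777 0.0383 0.0587]
0.7 [ 60. 385.] [0.1048 0.0367 0.0585]
```

View pics/w7.png

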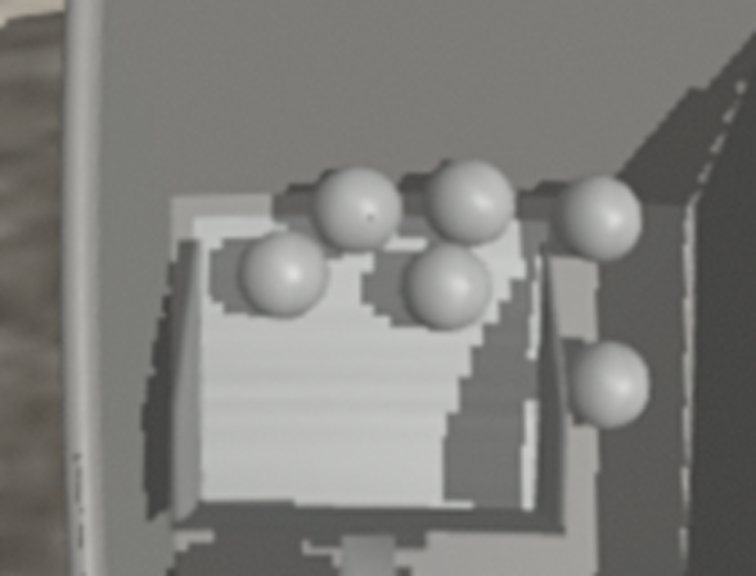

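The crop shows two balls fully on the pan, at (283,275) and (448,288), and two at the lip against the ramp, at (358,210) and (470,203). The last two are outside on the right. I'll push on a little.

Call:
{"fn": "jog_arm", "kwargs": {
  "offset": [
    [0.004,0,0],
    [0.008,0,0],
    [0.012,0,0],
    [0.012,0,0]
  ],
  "roll": [0,0,0,0],
  "jaw": [4,4,4,4]
}}

```text
time_s: 11.18
ee_pos: [0.3928, -0.319, 0.0749]
ee_rot: [-3.139, 0.031, 0.014]
force: [-9.9, 0.5, 13.4]
finger_gap: 0.0109
grip_force: 59.9
```

```bash
python3 - <<'E'
from h import *
tools(); p,P=scoop_fit(); balls(p,P); im=p["img"][:,:,::-1]
E
```

```text
t 11.18 pos [ 0.3928 -0.319   0.0749] heading -0.02 zdown [-0.009  0.002 -1.   ] F [-9.9  0.5 13.4] gap 0.0109 grip 59.9 q [ 0.63  0.6  -0.05  2.02  0.07  0.53 -1.06]
tilt(nose up) 0.01533420505093348 roll -0.0029781776570206725 floor z at x.078 0.06944921761658386 lip x [0.1092 0.1038 0.1077] n 2603
y extents walls [-0.0435  0.0412]
0.96 [ 75. 299.] [ 0.0946 -0.0128  0.0566]
0.89 [ 85. 343.] [0.0889 0.0123 0.0566]
0.81 [ 62. 326.] [0.1025 0.0026 0.0569]
0.8 [113. 388.] [0.0736 0.0384 0.0583]
0.62 [ 62. 353.] [0.1026 0.0179 0.0571]
```

Call:
{"fn": "jog_arm", "kwargs": {
  "offset": [
    [0,0,0],
    [0,0,0.002],
    [0.001,0,0.004],
    [0.002,0,0.006],
    [0.003,0,0.008],
    [0.004,0,0.01],
    [0.005,0,0.012],
    [0.006,0,0.014],
    [0.006,0,0.014]
  ],
  "roll": [0,0,0,0,0,0,0,0,0],
  "jaw": [4,4,4,4,4,4,4,4,4],
  "force": 20
}}

```text
time_s: 12.03
ee_pos: [0.3937, -0.3188, 0.0657]
ee_rot: [-3.138, 0.033, 0.021]
force: [-13.8, -0.4, 11.6]
finger_gap: 0.012
grip_force: 20.0
```

```bash
python3 - <<'E'
from h import *
tools(); p,P=scoop_fit(); balls(p,P); im=p["img"][:,:,::-1]
cv2.imwrite("pics/w8.png",cv2.resize(im[0:160,220:430],None,fx=3.6,fy=3.6,interpolation=cv2.INTER_CUBIC))
E
```

```text
t 12.03 pos [ 0.3937 -0.3188  0.0657] heading -0.0212 zdown [-0.013  0.004 -1.   ] F [-13.8  -0.4  11.6] gap 0.012 grip 20.0 q [ 0.63  0.62 -0.05  2.02  0.07  0.52 -1.06]
tilt(nose up) 0.31980240045818087 roll 0.13675242354999134 floor z at x.078 0.05408281502631504 lip x [0.13   0.1279 0.1254] n 354
y extents walls [-0.0436  0.0416]
0.97 [115. 392.] [0.0726 0.0385 0.0486]
0.96 [ 49. 326.] [0.1068 0.0023 0.0409]
0.85 [ 98. 296.] [ 0.0812 -0.0135  0.0442]
0.81 [ 66. 389.] [0.1    0.0368 0.0481]
0.76 [ 50. 355.] [0.1068 0.0172 0.041 ]
0.63 [109. 344.] [0.0752 0.0118 0.045 ]
```

View pics/w8.png

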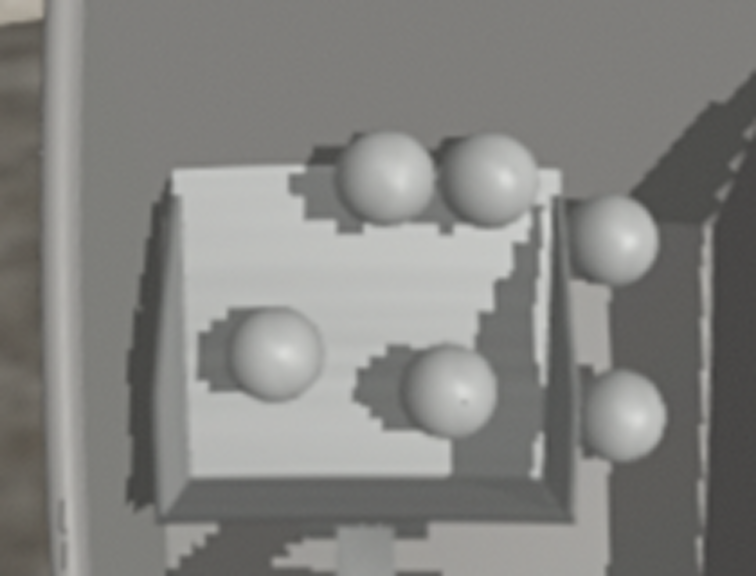

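The crop shows the pan tipped, with two balls rolling back at (275,355) and (450,390). Two more are still at the lip, at (388,178) and (490,180). I'll wait a moment and use a plane fit that isn't thrown off by the balls.

Call:
{"fn": "jog_arm", "kwargs": {
  "offset": [
    [0,0,0],
    [0,0,0],
    [0,0,0],
    [0,0,0],
    [0,0,0]
  ],
  "roll": [0,0,0,0,0],
  "jaw": [4,4,4,4,4],
  "force": 60
}}

```text
time_s: 12.55
ee_pos: [0.3937, -0.3188, 0.0658]
ee_rot: [-3.138, 0.033, 0.02]
force: [-15.1, 0.2, 12.7]
finger_gap: 0.0109
grip_force: 60.0
```

```bash
cat >> h.py <<'E'
def fit2():
    p=snapshot("wrist"); P=cloud(p,np.eye(4)); x,y,z=P[...,0],P[...,1],P[...,2]
    m=(x>.056)&(x<.108)&(abs(y)<.026)&(z>.03)&(z<.09); q=P[m]; rng=np.random.default_rng(0); best=0
    for _ in range(400):
        a=q[rng.choice(len(q),3)]; n=np.cross(a[1]-a[0],a[2]-a[0]); n/=np.linalg.norm(n)+1e-12
        if abs(n[2])<.85: continue
        i=abs((q-a[0])@n)<.001
        if i.sum()>best: best=i.sum(); I=i
    c=np.linalg.lstsq(np.c_[q[I][:,:2],np.ones(I.sum())],q[I][:,2],rcond=None)[0]
    f=q[I]; print("tilt",round(-c[0],4),"roll",round(c[1],4),"z(.1,0)",round(c[0]*.1+c[2],4),"n",best,len(q),"x ext",np.round(np.percentile(f[:,0],[1,99]),4))
    balls(p,P); return p,P,c
E
python3 - <<'E'
from h import *
tools(); fit2()
E
```

```text
t 12.55 pos [ 0.3937 -0.3188  0.0658] heading -0.0213 zdown [-0.013  0.004 -1.   ] F [-15.1   0.2  12.7] gap 0.0109 grip 60.0 q [ 0.63  0.62 -0.05  2.02  0.07  0.52 -1.06]
tilt 0.143 roll -0.009 z(.1,0) 0.0547 n 4883 8843 x ext [0.0623 0.1072]
0.91 [ 49. 326.] [0.1069 0.0023 0.0411]
0.85 [115. 391.] [0.0727 0.0383 0.0486]
0.84 [ 50. 355.] [0.1067 0.0175 0.041 ]
0.78 [121. 343.] [0.0687 0.0116 0.0462]
0.76 [121. 296.] [ 0.0687 -0.0136  0.0466]
0.75 [ 66. 389.] [0.0999 0.0369 0.0485]
```

Call:
{"fn": "jog_arm", "kwargs": {
  "offset": [
    [0,0,0],
    [0,0,0.002],
    [0,0,0.004],
    [0,0,0.006],
    [0,0,0.008],
    [0,0,0.01],
    [0,0,0.01],
    [0,0,0.01],
    [0,0,0.01],
    [0,0,0.01]
  ],
  "roll": [0,0,0,0,0,0,0,0,0,0],
  "jaw": [4,4,4,4,4,4,4,4,4,4],
  "force": 20
}}

```text
time_s: 13.48
ee_pos: [0.3943, -0.319, 0.0631]
ee_rot: [-3.138, 0.033, 0.019]
force: [-21.9, 7.4, 56.4]
finger_gap: 0.0116
grip_force: 44.1
```

```bash
python3 - <<'E'
from h import *
tools(); fit2()
E
```

```text
t 13.48 pos [ 0.3943 -0.319   0.0631] heading -0.0213 zdown [-0.012  0.003 -1.   ] F [-21.9   7.4  56.4] gap 0.0116 grip 44.1 q [ 0.63  0.62 -0.05  2.01  0.07  0.52 -1.06]
tilt 0.1915 roll -0.0081 z(.1,0) 0.0506 n 4969 9196 x ext [0.0636 0.1069]
0.92 [ 67. 390.] [0.0992 0.0367 0.0458]
0.9 [121. 344.] [0.0689 0.0117 0.0433]
0.86 [ 48. 356.] [0.107  0.0172 0.0368]
0.84 [120. 295.] [ 0.0693 -0.0138  0.0435]
0.83 [116. 392.] [0.072  0.0384 0.0462]
```

The fingertips have reached the tray's rim, so I'll stop going down here. I'll tighten the grip and lift straight up gently.

Call:
{"fn": "jog_arm", "kwargs": {
  "offset": [
    [0,0,-0.003],
    [0,0,-0.005],
    [0,0,-0.006],
    [0,0,-0.008],
    [0,0,-0.011],
    [0,0,-0.015],
    [0,0,-0.02],
    [0,0,-0.025],
    [0,0,-0.03],
    [0,0,-0.035],
    [0,0,-0.038],
    [0,0,-0.039]
  ],
  "roll": [0,0,0,0,0,0,0,0,0,0,0,0],
  "jaw": [4,4,4,4,4,4,4,4,4,4,4,4],
  "force": 60
}}

```text
time_s: 14.58
ee_pos: [0.4013, -0.3192, 0.0847]
ee_rot: [3.141, -0.028, 0.001]
force: [0.0, 0.2, -2.0]
finger_gap: 0.0114
grip_force: 60.0
```

```bash
python3 - <<'E'
from h import *
tools(); p,P,c=fit2()
im=p["img"][:,:,::-1]
cv2.imwrite("pics/w9.png",cv2.resize(im[0:160,220:430],None,fx=3.6,fy=3.6,interpolation=cv2.INTER_CUBIC))
E
```

```text
t 14.58 pos [ 0.4013 -0.3192  0.0847] heading -0.0177 zdown [ 0.001 -0.    -1.   ] F [ 0.   0.2 -2. ] gap 0.0114 grip 60.0 q [ 0.63  0.59 -0.06  2.01  0.06  0.55 -1.06]
tilt 0.1584 roll -0.0078 z(.1,0) 0.0536 n 4827 9012 x ext [0.0619 0.1069]
0.93 [ 52. 326.] [0.1053 0.0023 0.0403]
0.82 [ 83. 385.] [0.0921 0.0389 0.0683]
0.73 [122. 343.] [0.0682 0.0116 0.0458]
0.55 [122. 296.] [ 0.0682 -0.0139  0.046 ]
0.49 [128. 387.] [0.0641 0.0401 0.0682]
```

View pics/w9.png

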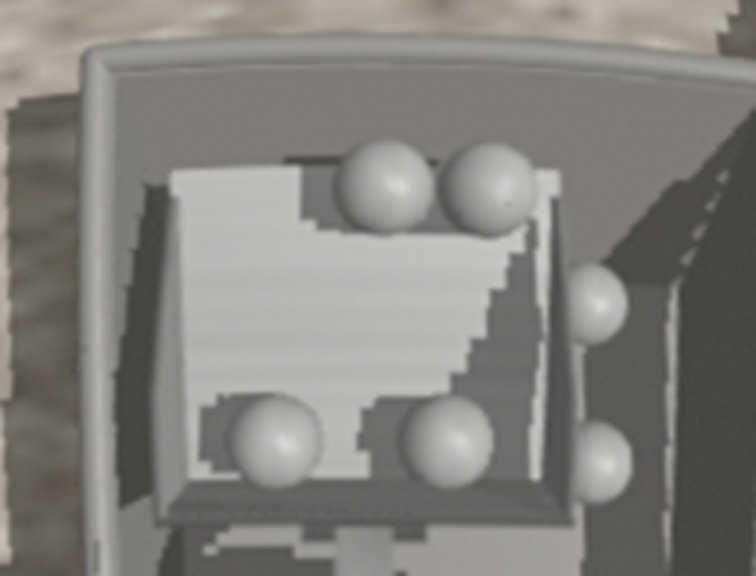

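The crop shows all four balls on the pan: two at the back, at (275,440) and (447,440), and two near the lip, at (385,187) and (490,190). The other two lie in the tray on the right. I'll lift further and, still over the tray, draw back gently with a sharp stop so the front pair rolls to the back.

Call:
{"fn": "jog_arm", "kwargs": {
  "offset": [
    [0,0,-0.004],
    [0,0,-0.012],
    [0,0,-0.022],
    [0,0,-0.032],
    [0,0,-0.04],
    [0,0,-0.045],
    [0,0,-0.045],
    [0,0,-0.045]
  ],
  "roll": [0,0,0,0,0,0,0,0],
  "jaw": [4,4,4,4,4,4,4,4]
}}

```text
time_s: 15.35
ee_pos: [0.4011, -0.3192, 0.1115]
ee_rot: [3.141, -0.028, 0.001]
force: [-0.4, 0.5, -1.5]
finger_gap: 0.0109
grip_force: 60.0
```

Call:
{"fn": "jog_arm", "kwargs": {
  "offset": [
    [-0.0033,0,0],
    [-0.01,0,0],
    [-0.02,0,0],
    [-0.0333,0,0],
    [-0.05,0,0],
    [-0.07,0,0],
    [-0.07,0,0],
    [-0.07,0,0],
    [-0.07,0,0],
    [-0.07,0,0],
    [-0.07,0,0]
  ],
  "roll": [0,0,0,0,0,0,0,0,0,0,0],
  "jaw": [4,4,4,4,4,4,4,4,4,4,4]
}}

```text
time_s: 16.27
ee_pos: [0.3596, -0.3184, 0.1114]
ee_rot: [3.141, -0.027, 0.001]
force: [-0.8, 0.1, -2.1]
finger_gap: 0.011
grip_force: 60.0
```

```bash
python3 - <<'E'
from h import *
tools(); p,P,c=fit2()
E
```

```text
t 16.27 pos [ 0.3596 -0.3184  0.1114] heading -0.0174 zdown [ 0.001 -0.    -1.   ] F [-0.8  0.1 -2.1] gap 0.011 grip 60.0 q [ 0.68  0.5  -0.06  2.08  0.06  0.56 -1.01]
tilt 0.1568 roll -0.0001 z(.1,0) 0.0537 n 4418 8803 x ext [0.062  0.1076]
0.95 [100. 359.] [0.08   0.0199 0.0438]
0.91 [122. 296.] [ 0.0682 -0.0138  0.0455]
0.62 [ 31. 375.] [0.1324 0.037  0.0956]
0.62 [110. 319.] [ 0.0746 -0.0013  0.0448]
0.57 [ 68. 382.] [0.1054 0.0419 0.0951]
```

All four balls are now at the back of the pan. The tilt is about 0.166 rad. I'll carry gently to the free worktop and set the pan's back edge down there to reduce the tilt.

Call:
{"fn": "jog_arm", "kwargs": {
  "offset": [
    [0.0001,-0.0002,-0.003],
    [0.0005,-0.0016,-0.01],
    [0.0015,-0.0051,-0.019],
    [0.0034,-0.0112,-0.028],
    [0.0061,-0.0203,-0.036],
    [0.0098,-0.0326,-0.042],
    [0.0144,-0.0481,-0.047],
    [0.0198,-0.0661,-0.05],
    [0.026,-0.0867,-0.05],
    [0.0328,-0.1092,-0.05],
    [0.0399,-0.133,-0.05],
    [0.0473,-0.1575,-0.05]
  ],
  "roll": [0,0,0,0,0,0,0,0,0,0,0,0],
  "jaw": [4,4,4,4,4,4,4,4,4,4,4,4]
}}

```text
time_s: 17.37
ee_pos: [0.3893, -0.2226, 0.1413]
ee_rot: [-3.141, 0.027, 0.0]
force: [-0.6, -0.0, -1.4]
finger_gap: 0.011
grip_force: 60.0
```

Call:
{"fn": "jog_arm", "kwargs": {
  "offset": [
    [0.0074,-0.0245,0],
    [0.0145,-0.0483,0],
    [0.0212,-0.0708,0],
    [0.0274,-0.0914,0],
    [0.0328,-0.1094,0],
    [0.0375,-0.1249,0],
    [0.0412,-0.1372,0],
    [0.0439,-0.1463,0],
    [0.0457,-0.1524,0],
    [0.0468,-0.1559,0],
    [0.0472,-0.1573,0],
    [0.0473,-0.1575,0]
  ],
  "roll": [0,0,0,0,0,0,0,0,0,0,0,0],
  "jaw": [4,4,4,4,4,4,4,4,4,4,4,4]
}}

```text
time_s: 18.37
ee_pos: [0.4191, -0.1306, 0.1413]
ee_rot: [3.141, -0.029, -0.0]
force: [-0.2, 0.2, -1.9]
finger_gap: 0.011
grip_force: 60.0
```

```bash
python3 - <<'E'
from h import *
tools(); p,P,c=fit2()
E
```

```text
t 18.37 pos [ 0.4191 -0.1306  0.1413] heading -0.0183 zdown [-0. -0. -1.] F [-0.2  0.2 -1.9] gap 0.011 grip 60.0 q [ 0.29  0.39 -0.1   2.16  0.07  0.59 -1.46]
tilt 0.1482 roll -0.0016 z(.1,0) 0.0538 n 4451 8801 x ext [0.0619 0.1076]
0.9 [122. 344.] [0.0681 0.0118 0.0458]
0.85 [110. 319.] [ 0.0746 -0.0013  0.0446]
0.64 [124. 551.] [0.0779 0.2228 0.1267]
0.59 [122. 295.] [ 0.0683 -0.0139  0.0457]
0.5 [152. 550.] [0.0502 0.2243 0.1261]
```

Call:
{"fn": "jog_arm", "kwargs": {
  "offset": [
    [0,0,0.003],
    [0,0,0.01],
    [0,0,0.022],
    [0,0,0.037],
    [0,0,0.053],
    [0,0,0.07],
    [0,0,0.086],
    [0,0,0.1],
    [0,0,0.112],
    [0,0,0.12],
    [0,0,0.124],
    [0,0,0.125]
  ],
  "roll": [0,0,0,0,0,0,0,0,0,0,0,0],
  "jaw": [4,4,4,4,4,4,4,4,4,4,4,4]
}}

```text
time_s: 19.47
ee_pos: [0.419, -0.1303, 0.0659]
ee_rot: [-3.141, 0.028, 0.001]
force: [0.1, -0.9, -2.1]
finger_gap: 0.0107
grip_force: 60.0
```

Call:
{"fn": "jog_arm", "kwargs": {
  "offset": [
    [0,0,0.001],
    [0,0,0.002],
    [0,0,0.003],
    [0,0,0.004],
    [0,0,0.005],
    [0,0,0.005],
    [0,0,0.005]
  ],
  "roll": [0,0,0,0,0,0,0],
  "jaw": [4,4,4,4,4,4,4]
}}

```text
time_s: 20.05
ee_pos: [0.4192, -0.1304, 0.0634]
ee_rot: [3.141, -0.028, 0.0]
force: [-0.2, -0.8, -1.2]
finger_gap: 0.0106
grip_force: 60.0
```

Call:
{"fn": "jog_arm", "kwargs": {
  "offset": [
    [0,0,0.001],
    [0,0,0.001],
    [0,0,0.001],
    [0,0,0.0005],
    [0,0,-0.0005],
    [0,0,-0.0015],
    [0,0,-0.0025],
    [0,0,-0.0035],
    [0,0,-0.004],
    [0,0,-0.004]
  ],
  "roll": [0,0,0,0,0,0,0,0,0,0],
  "jaw": [4,4,4,4,4,4,4,4,4,4],
  "force": 7
}}

```text
time_s: 20.88
ee_pos: [0.4192, -0.1304, 0.0658]
ee_rot: [3.141, -0.028, 0.0]
force: [0.2, 0.3, -1.1]
finger_gap: 0.0117
grip_force: 7.0
```

```bash
python3 - <<'E'
from h import *
tools(); p,P,c=fit2()
E
```

```text
t 20.88 pos [ 0.4192 -0.1304  0.0658] heading -0.0178 zdown [ 0. -0. -1.] F [ 0.2  0.3 -1.1] gap 0.0117 grip 7.0 q [ 0.26  0.55 -0.08  2.19  0.1   0.41 -1.48]
tilt 0.0758 roll -0.0011 z(.1,0) 0.0607 n 4393 8124 x ext [0.0586 0.1073]
0.9 [115. 319.] [ 0.0718 -0.0013  0.05  ]
0.85 [127. 343.] [0.0651 0.0117 0.0507]
0.81 [128. 296.] [ 0.0648 -0.0142  0.0508]
0.78 [106. 358.] [0.077  0.0199 0.0497]
0.75 [168. 603.] [0.0501 0.2239 0.0518]
0.57 [133. 606.] [0.0777 0.2219 0.0514]
```

Call:
{"fn": "jog_arm", "kwargs": {
  "offset": [
    [0,0,0],
    [0,0,0],
    [0,0,-0.002],
    [0,0,-0.006],
    [0,0,-0.012],
    [0,0,-0.02],
    [0,0,-0.03],
    [0,0,-0.042],
    [0,0,-0.055],
    [0,0,-0.068],
    [0,0,-0.082],
    [0,0,-0.095]
  ],
  "roll": [0,0,0,0,0,0,0,0,0,0,0,0],
  "jaw": [4,4,4,4,4,4,4,4,4,4,4,4],
  "force": 60
}}

```text
time_s: 21.98
ee_pos: [0.4193, -0.1305, 0.1238]
ee_rot: [3.141, -0.028, 0.001]
force: [-0.2, 0.8, -0.5]
finger_gap: 0.0109
grip_force: 60.0
```

Call:
{"fn": "jog_arm", "kwargs": {
  "offset": [
    [0,0,-0.014],
    [0,0,-0.03],
    [0,0,-0.05],
    [0,0,-0.07],
    [0,0,-0.09],
    [0,0,-0.11],
    [0,0,-0.13],
    [0,0,-0.15],
    [0,0,-0.168],
    [0,0,-0.183],
    [0,0,-0.192],
    [0,0,-0.195]
  ],
  "roll": [0,0,0,0,0,0,0,0,0,0,0,0],
  "jaw": [4,4,4,4,4,4,4,4,4,4,4,4]
}}

```text
time_s: 22.98
ee_pos: [0.4195, -0.1305, 0.2407]
ee_rot: [3.141, -0.028, 0.002]
force: [0.7, 0.3, -0.2]
finger_gap: 0.011
grip_force: 60.0
```

```bash
python3 - <<'E'
from h import *
tools(); p,P,c=fit2()
for c in("top","side"):
    p,P=shot(c)
    print(c,loc(c,"boat"),loc(c,"boat_rim"),loc(c,"balance"))
    for m,k in masks(c,"boat"):
        q=P[m]; q=q[np.isfinite(q[:,0])]
        if len(q)<20 or q[:,2].max()<.06: continue
        r=q[(q[:,2]>.062)&(q[:,2]<.096)][:,:2].astype(np.float32); print(k,len(r),cv2.minAreaRect(r),np.round(np.percentile(q,[2,50,98],axis=0),3).tolist())
        i=m&(P[...,2]>.08); print("rim",cv2.minAreaRect(P[i][:,:2].astype(np.float32)))
    x,y,z=P[...,0],P[...,1],P[...,2]
    s=(z>.105)&(z<.125)&(abs(x-.5)<.11)&(abs(y-.257)<.11); print("shield",s.sum(),cv2.minAreaRect(P[s][:,:2].astype(np.float32)))
E
```

```text
t 22.98 pos [ 0.4195 -0.1305  0.2407] heading -0.0179 zdown [ 0.001 -0.    -1.   ] F [ 0.7  0.3 -0.2] gap 0.011 grip 60.0 q [ 0.3   0.21 -0.12  2.09  0.03  0.84 -1.42]
tilt 0.0754 roll -0.0016 z(.1,0) 0.0609 n 4454 8082 x ext [0.0585 0.1071]
0.79 [127. 296.] [ 0.0653 -0.0142  0.0509]
0.64 [119. 501.] [0.077  0.2237 0.2258]
0.61 [128. 343.] [0.0649 0.0117 0.0509]
0.55 [107. 358.] [0.0765 0.0198 0.0499]
0.55 [115. 318.] [ 0.0718 -0.0019  0.0501]
top [([0.2927, 0.3816, -0.001], 0.68), ([0.5029, 0.2541, 0.0675], 0.62)] [([0.5044, 0.2589, 0.0888], 0.69), ([0.2895, 0.3776, 0.0237], 0.67)] [([0.4888, 0.2539, 0.0009], 0.96)]
0.43 0 ((0.0, 0.0), (0.0, 0.0), 0.0) [[0.378, -0.157, 0.174], [0.51, -0.126, 0.178], [0.528, -0.102, 0.237]]
rim ((0.455191045999527, -0.11767830699682236), (0.05481436848640442, 0.15665602684020996), 78.19649505615234)
shield 584 ((0.5072510242462158, 0.25872427225112915), (0.1601754128932953, 0.16134564578533173), 1.5323232412338257)
side [([0.2898, 0.3812, -0.0007], 0.73), ([0.5075, 0.2615, 0.0697], 0.37)] [([0.514, 0.259, 0.0881], 0.59), ([0.292, 0.3772, 0.0191], 0.51)] [([0.4902, 0.2577, -0.0021], 0.91)]
shield 215 ((0.5101732611656189, 0.2572016716003418), (0.15963570773601532, 0.1757706105709076), 1.3196965456008911)
```

Tilt is now about 0.083 rad, with four balls at the back. Carrying on sideways at height to an observation stop before the balance.

Call:
{"fn": "jog_arm", "kwargs": {
  "offset": [
    [0,-0.0003,0],
    [-0.0002,-0.0021,0],
    [-0.0006,-0.0067,0],
    [-0.0014,-0.0148,0],
    [-0.0026,-0.0269,0],
    [-0.0041,-0.0432,0],
    [-0.0061,-0.0638,0],
    [-0.0084,-0.0876,0],
    [-0.011,-0.1149,0],
    [-0.0139,-0.1447,0],
    [-0.0169,-0.1763,0],
    [-0.02,-0.2088,0]
  ],
  "roll": [0,0,0,0,0,0,0,0,0,0,0,0],
  "jaw": [4,4,4,4,4,4,4,4,4,4,4,4]
}}

```text
time_s: 24.58
ee_pos: [0.409, -0.0032, 0.2398]
ee_rot: [-3.141, 0.027, -0.0]
force: [-0.0, -0.5, -2.0]
finger_gap: 0.011
grip_force: 60.0
```

Call:
{"fn": "jog_arm", "kwargs": {
  "offset": [
    [-0.0031,-0.0325,0],
    [-0.0061,-0.064,0],
    [-0.009,-0.0939,0],
    [-0.0116,-0.1211,0],
    [-0.0139,-0.145,0],
    [-0.0159,-0.1655,0],
    [-0.0174,-0.1819,0],
    [-0.0186,-0.1939,0],
    [-0.0194,-0.202,0],
    [-0.0198,-0.2066,0],
    [-0.02,-0.2085,0],
    [-0.02,-0.2088,0]
  ],
  "roll": [-0.001,-0.002,-0.003,-0.004,-0.006,-0.008,-0.01,-0.011,-0.012,-0.013,-0.0137,-0.0137],
  "jaw": [4,4,4,4,4,4,4,4,4,4,4,4]
}}

```text
time_s: 25.58
ee_pos: [0.3996, 0.1203, 0.2396]
ee_rot: [3.141, 0.039, -0.0]
force: [-0.7, -0.0, -1.8]
finger_gap: 0.0111
grip_force: 60.0
```

```bash
python3 - <<'E'
from h import *
tools(); T=tool(); p,P,c=fit2(); W=P@T[:3,:3].T+T[:3,3]; x,y,z=W[...,0],W[...,1],W[...,2]
print(loc("wrist","boat"),loc("wrist","boat_rim"))
for m,k in masks("wrist","boat"):
    q=W[m]; print(k,m.sum(),np.round(np.argwhere(m).mean(0)),np.round(np.nanpercentile(q,[2,50,98],axis=0),3).tolist())
    i=m&(z>.08)&(z<.096)
    if i.sum()>20: print("rim",i.sum(),cv2.minAreaRect(W[i][:,:2].astype(np.float32)), np.percentile(z[i],[10,50,90,98]))
s=(z>.107)&(z<.121)&(abs(x-.507)<.1)&(abs(y-.258)<.1); print("shield",s.sum(),cv2.minAreaRect(W[s][:,:2].astype(np.float32)),np.median(z[s]))
cv2.imwrite("pics/w10.png",p["img"][:,:,::-1]); np.save("w10.npy",W)
E
```

```text
t 25.58 pos [0.3996 0.1203 0.2396] heading 0.0249 zdown [-0. -0. -1.] F [-0.7 -0.  -1.8] gap 0.0111 grip 60.0 q [-0.11  0.19 -0.33  2.13  0.08  0.83 -2.03]
tilt 0.0623 roll 0.0011 z(.1,0) 0.0611 n 4487 8109 x ext [0.058  0.1074]
0.96 [127. 342.] [0.0652 0.0113 0.0508]
0.96 [106. 357.] [0.0771 0.0193 0.0496]
0.95 [128. 295.] [ 0.0649 -0.0145  0.0508]
0.62 [115. 318.] [ 0.0718 -0.0019  0.0503]
0.5 [152. 614.] [0.0536 0.4773 0.2256]
[([0.5087, 0.258, 0.0635], 0.85), ([0.2889, 0.3777, -0.0013], 0.68), ([0.4554, -0.3318, -0.0022], 0.25)] [([0.5068, 0.2548, 0.0882], 0.8), ([0.2908, 0.3808, 0.0204], 0.8), ([0.4821, 0.0996, 0.1866], 0.68)]
0.87 2286 [251. 136.] [[0.251, 0.34, 0.001], [0.286, 0.387, 0.004], [0.33, 0.422, 0.023]]
0.8 6091 [ 81. 179.] [[0.467, 0.221, 0.067], [0.507, 0.263, 0.069], [0.545, 0.296, 0.089]]
rim 1602 ((0.5057397484779358, 0.25755685567855835), (0.08043620735406876, 0.0817255824804306), 5.410741806030273) [0.08123773 0.08592245 0.08854951 0.08935005]
0.43 4617 [157. 608.] [[0.387, -0.384, 0.001], [0.455, -0.343, 0.019], [0.529, -0.276, 0.039]]
shield 3789 ((0.5062188506126404, 0.25997990369796753), (0.16036488115787506, 0.16178002953529358), 1.5641120672225952) 0.11382090505684508
```

View pics/w10.png

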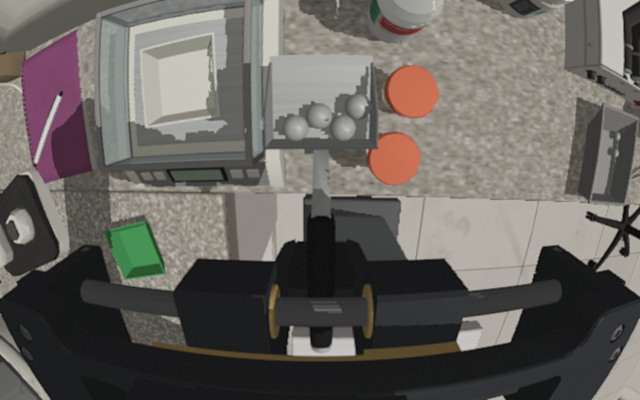

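The picture shows four balls in the pan, at (295,128), (320,115), (343,127) and (357,105). The white boat is in the shield at (178,82) and the green look-alike at (136,250). The boat's centre is at (0.5057, 0.2576), with yaw of about 0.094 rad. Next I'll measure the lip in the tool frame.

```bash
python3 - <<'E'
from h import *
T=tool(); W=np.load("w10.npy"); P=(W-T[:3,3])@T[:3,:3]
x,y,z=P[...,0],P[...,1],P[...,2]
m=(z>.03)&(z<.1)&(abs(y)<.04)&(x>.05)&(x<.14)
for k in(-.02,-.01,0,.01,.02):
    i=m&(abs(y-k)<.003); a=P[i]; e=a[a[:,0]>a[:,0].max()-.004]; print(k,"lip x",np.round(np.percentile(a[:,0],[98,99.8]),4),"z",np.round(np.median(e[:,2]),4))
for k in(.065,.075,.085,.095,.105):
    i=m&(abs(x-k)<.003); print(k,"y ext",np.round(np.percentile(y[i],[.5,99.5]),4),"floor z",np.round(np.percentile(z[i&(abs(y)<.02)],[50,90,98]),4))
# boat rim by edges: yaw via rim band points only
X,Y,Z=W[...,0],W[...,1],W[...,2]
i=(Z>.0855)&(Z<.092)&(abs(X-.506)<.047)&(abs(Y-.2576)<.047); r=cv2.minAreaRect(W[i][:,:2].astype(np.float32)); print(i.sum(),r)
E
```

```text
-0.02 lip x [0.1069 0.1078] z 0.0611
-0.01 lip x [0.1063 0.1075] z 0.0611
0 lip x [0.1064 0.1074] z 0.0613
0.01 lip x [0.1064 0.1074] z 0.0611
0.02 lip x [0.107  0.1079] z 0.0613
0.065 y ext [-0.0307  0.0289] floor z [0.0505 0.0632 0.0644]
0.075 y ext [-0.0303  0.0291] floor z [0.0541 0.0634 0.064 ]
0.085 y ext [-0.0302  0.0291] floor z [0.062  0.0629 0.0634]
0.095 y ext [-0.0301  0.0289] floor z [0.0611 0.0621 0.0627]
0.105 y ext [-0.0303  0.029 ] floor z [0.0612 0.0621 0.0627]
980 ((0.5057386159896851, 0.2573980689048767), (0.0806909054517746, 0.08175738155841827), 5.1278791427612305)
```

Call:
{"fn": "jog_arm", "kwargs": {
  "offset": [
    [0,-0.0001,0],
    [0,-0.0011,0],
    [0,-0.0034,0],
    [0,-0.0075,0],
    [0.0005,-0.0136,0],
    [0.0005,-0.0218,0],
    [0.001,-0.0322,0],
    [0.001,-0.0443,0],
    [0.001,-0.0581,0],
    [0.0015,-0.0731,0],
    [0.0015,-0.0891,0],
    [0.002,-0.1055,0]
  ],
  "roll": [0,0,-0.001,-0.002,-0.003,-0.004,-0.005,-0.006,-0.007,-0.008,-0.009,-0.01],
  "jaw": [4,4,4,4,4,4,4,4,4,4,4,4]
}}

```text
time_s: 26.83
ee_pos: [0.3991, 0.185, 0.2397]
ee_rot: [-3.14, -0.09, 0.0]
force: [1.2, 0.5, -1.4]
finger_gap: 0.0106
grip_force: 60.0
```

Call:
{"fn": "jog_arm", "kwargs": {
  "offset": [
    [0,-0.0164,0],
    [0.001,-0.0324,0],
    [0.002,-0.0474,0],
    [0.003,-0.0612,0],
    [0.004,-0.0733,0],
    [0.0045,-0.0837,0],
    [0.005,-0.0919,0],
    [0.005,-0.098,0],
    [0.005,-0.1021,0],
    [0.005,-0.1044,0],
    [0.005,-0.1054,0],
    [0.005,-0.1055,0]
  ],
  "roll": [-0.001,-0.002,-0.003,-0.004,-0.005,-0.006,-0.007,-0.008,-0.009,-0.01,-0.011,-0.0114],
  "jaw": [4,4,4,4,4,4,4,4,4,4,4,4]
}}

```text
time_s: 27.83
ee_pos: [0.3987, 0.247, 0.2397]
ee_rot: [3.138, 0.145, -0.0]
force: [0.8, -1.0, -0.8]
finger_gap: 0.0107
grip_force: 60.0
```

```bash
python3 - <<'E'
from h import *
tools(); fit2(); T=tool(); lip=T@[.1075,-.0007,.0617,1]; print("lip",np.round(lip,4)); d=np.array([.5057,.2575,.101])-lip[:3]; print("to go",np.round(d,4),"offset",np.round(T[:3,:3].T@d/.6,4))
E
```

```text
t 27.83 pos [0.3987 0.247  0.2397] heading 0.0923 zdown [-0. -0. -1.] F [ 0.8 -1.  -0.8] gap 0.0107 grip 60.0 q [-0.31  0.29 -0.4   2.01  0.14  0.87 -2.26]
tilt 0.0748 roll 0.0038 z(.1,0) 0.061 n 4446 8116 x ext [0.0585 0.1073]
0.91 [106. 358.] [0.077  0.0198 0.0498]
0.9 [127. 342.] [0.0652 0.0113 0.0509]
0.8 [127. 295.] [ 0.0652 -0.0146  0.0508]
0.8 [116. 318.] [ 0.0714 -0.0019  0.0505]
lip [0.5057 0.2575 0.178  1.    ]
to go [ 0.     0.    -0.077] offset [ 0.000e+00 -1.000e-04  1.283e-01]
```

Call:
{"fn": "jog_arm", "kwargs": {
  "offset": [
    [0,0,0.001],
    [0,0,0.005],
    [0,0,0.013],
    [0,0,0.025],
    [0,0,0.04],
    [0,0,0.055],
    [0,0,0.07],
    [0,0,0.084],
    [0,0,0.096],
    [0,0,0.106],
    [0,0,0.113],
    [0,0,0.117]
  ],
  "roll": [0,0,0,0,0,0,0,0,0,0,0,0],
  "jaw": [4,4,4,4,4,4,4,4,4,4,4,4]
}}

```text
time_s: 28.93
ee_pos: [0.3985, 0.2471, 0.1689]
ee_rot: [3.138, 0.145, -0.001]
force: [-0.5, 0.2, -1.2]
finger_gap: 0.0108
grip_force: 60.0
```

```bash
python3 - <<'E'
from h import *
tools(); T=tool(); p,P,c=fit2(); W=P@T[:3,:3].T+T[:3,3]; lip=T@[.1075,-.0007,.0617,1]; d=np.array([.5057,.2575,.101])-lip[:3]; print("lip",np.round(lip,4),"offset",np.round(T[:3,:3].T@d/.6,4))
x,y,z=W[...,0],W[...,1],W[...,2]
a=W[(z>.095)&(z<.13)&(abs(y-.2575)<.004)&(x>.47)&(x<.56)]; e=a[a[:,0]>a[:,0].max()-.004] if len(a) else a; print("wrist lip",np.round(np.percentile(a[:,0],99),4),np.round(np.median(e,0),4))
i=(z>.0845)&(z<.0925)&(abs(x-.506)<.05)&(abs(y-.2576)<.05); print("boat rim seen",i.sum(),np.round(np.percentile(W[i],[1,50,99],axis=0),4).tolist(),cv2.minAreaRect(W[i][:,:2].astype(np.float32)))
for cam in("top","side"):
    shot(cam); print(cam,[ (n,loc(cam,n,2)) for n in("scoop_lip","boat_rim")])
E
```

```text
t 28.93 pos [0.3985 0.2471 0.1689] heading 0.0925 zdown [-0.001 -0.    -1.   ] F [-0.5  0.2 -1.2] gap 0.0108 grip 60.0 q [-0.35  0.4  -0.36  2.06  0.21  0.71 -2.33]
tilt 0.0646 roll 0.002 z(.1,0) 0.0612 n 4367 8108 x ext [0.0582 0.1075]
0.73 [116. 319.] [ 0.0713 -0.0014  0.0501]
0.65 [128. 295.] [ 0.0648 -0.0146  0.0508]
0.56 [128. 342.] [0.065  0.0115 0.0509]
0.56 [106. 358.] [0.0767 0.02   0.0498]
lip [0.5055 0.2577 0.1071 1.    ] offset [0.0004 0.0004 0.0102]
wrist lip 0.5053 [0.5037 0.2572 0.1075]
boat rim seen 2063 [[0.4662, 0.2153, 0.0846], [0.5266, 0.2601, 0.0875], [0.548, 0.2994, 0.0895]] ((0.5062617659568787, 0.25738978385925293), (0.08012951910495758, 0.08068118989467621), 5.2775373458862305)
top [('scoop_lip', [([0.505, 0.2542, 0.106], 0.97)]), ('boat_rim', [([0.5054, 0.2581, 0.0888], 0.97), ([0.4971, 0.0314, 0.0037], 0.59)])]
side [('scoop_lip', [([0.5071, 0.258, 0.1051], 0.57)]), ('boat_rim', [([0.2937, 0.3789, 0.0216], 0.65), ([0.509, 0.2593, 0.0894], 0.59)])]
```

Call:
{"fn": "jog_arm", "kwargs": {
  "offset": [
    [0,0,0.002],
    [0.0005,0.0003,0.004],
    [0.0008,0.0003,0.006],
    [0.001,0.0003,0.008],
    [0.001,0.0003,0.0095],
    [0.001,0.0003,0.01],
    [0.001,0.0003,0.01],
    [0.001,0.0003,0.01],
    [0.001,0.0003,0.01],
    [0.001,0.0003,0.01],
    [0.001,0.0003,0.01]
  ],
  "roll": [0,0,0,0,0,0,0,0,0,0,0],
  "jaw": [4,4,4,4,4,4,4,4,4,4,4]
}}

```text
time_s: 30.25
ee_pos: [0.3993, 0.2471, 0.1636]
ee_rot: [-3.138, -0.145, -0.0]
force: [-0.4, -0.3, -2.0]
finger_gap: 0.0107
grip_force: 60.0
```

```bash
python3 - <<'E'
from h import *
tools(); T=tool(); p,P,c=fit2(); W=P@T[:3,:3].T+T[:3,3]; print("lip",np.round(T@[.1075,-.0007,.0617,1],4))
x,y,z=W[...,0],W[...,1],W[...,2]
a=W[(z>.094)&(z<.13)&(abs(y-.2575)<.004)&(x>.47)&(x<.56)]; e=a[a[:,0]>a[:,0].max()-.004]; print("wrist lip",np.round(np.percentile(a[:,0],99),4),np.round(np.median(e,0),4))
i=(z>.0845)&(z<.0925)&(abs(x-.506)<.05)&(abs(y-.2576)<.05); print("boat",cv2.minAreaRect(W[i][:,:2].astype(np.float32)),np.percentile(z[i],95))
for cam in("top","side"):
    shot(cam); print(cam,[ (n,loc(cam,n,2)) for n in("scoop_lip","boat_rim","spirit_bottle","cup_a","small_bottle")])
E
```

```text
t 30.25 pos [0.3993 0.2471 0.1636] heading 0.0923 zdown [ 0.  0. -1.] F [-0.4 -0.3 -2. ] gap 0.0107 grip 60.0 q [-0.35  0.41 -0.36  2.07  0.22  0.7  -2.33]
tilt 0.0626 roll -0.0036 z(.1,0) 0.0611 n 4504 8109 x ext [0.058  0.1074]
0.95 [115. 319.] [ 0.0716 -0.0014  0.0502]
0.71 [127. 295.] [ 0.0652 -0.0146  0.0508]
0.7 [128. 342.] [0.0648 0.0113 0.0509]
0.68 [107. 358.] [0.0767 0.0198 0.0499]
lip [0.5063 0.2577 0.1019 1.    ]
wrist lip 0.5061 [0.5046 0.2571 0.1024]
boat ((0.5061851143836975, 0.25742241740226746), (0.08031857013702393, 0.08081938326358795), 5.073888301849365) 0.08904743046606335
top [('scoop_lip', [([0.5058, 0.2552, 0.1036], 0.88)]), ('boat_rim', [([0.505, 0.2573, 0.0892], 0.76)]), ('spirit_bottle', [([0.5882, 0.0403, -0.0024], 0.59)]), ('cup_a', [([0.4339, 0.0495, 0.0003], 0.64), ([0.4986, 0.0279, 0.002], 0.59)]), ('small_bottle', [([0.6758, -0.0578, 0.0025], 0.62)])]
side [('scoop_lip', [([0.5071, 0.2573, 0.098], 0.66)]), ('boat_rim', [([0.2919, 0.3781, 0.0185], 0.55), ([0.5055, 0.2617, 0.0887], 0.36)]), ('spirit_bottle', [([0.5864, 0.0483, -0.0018], 0.65)]), ('cup_a', [([0.4967, 0.0348, -0.0017], 0.82), ([0.4313, 0.049, 0.0031], 0.69)]), ('small_bottle', [([0.5063, 0.2598, 0.0873], 0.39), ([0.5069, 0.2563, 0.0963], 0.3)])]
```

Call:
{"fn": "jog_arm", "kwargs": {
  "offset": [
    [0,0,0.001],
    [0,0,0.0018],
    [0,0,0.0018],
    [0,0,0.0018],
    [0,0,0.0018],
    [0,0,0.0018],
    [0,0,0.0018],
    [0,0,0.0018]
  ],
  "roll": [0,0,0,0,0,0,0,0],
  "jaw": [4,4,4,4,4,4,4,4]
}}

```text
time_s: 31.62
ee_pos: [0.3993, 0.2471, 0.1624]
ee_rot: [3.138, 0.145, -0.0]
force: [0.5, 0.5, -0.7]
finger_gap: 0.0109
grip_force: 60.0
```

```bash
python3 - <<'E'
from h import *
tools(); print("lip",np.round(tool()@[.1075,-.0007,.0617,1],4)); print(np.abs(get_state()["joint_vel"]).max())
print(arm.hand_in())
E
```

```text
t 31.62 pos [0.3993 0.2471 0.1624] heading 0.0924 zdown [-0. -0. -1.] F [ 0.5  0.5 -0.7] gap 0.0109 grip 60.0 q [-0.35  0.41 -0.36  2.07  0.22  0.7  -2.33]
lip [0.5063 0.2577 0.1007 1.    ]
0.0027610991732548843
the job is handed in; nothing more can be done
None
```

I handed the job in at 31.6 s: the scoop holds four balls, tipped nose-up about 0.08 rad, with its lip over the middle of the boat about 12 mm above the rim; on the way, the fingertips pressed the tray's rim (about 56 N at the wrist) during the scooping, and no verdict came back.

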